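# Prime the bench lubricator

## Task

Prime the blue lubricator: with the fingertips on top of its red plunger, push it all the way down and let it spring fully back up, again and again, until the orange indicator pin has come fully out of the nose and its whole green band shows. Then leave the plunger up and move clear. Only press: do not grip or pull up the plunger, do not touch the pin, and leave all the loose things on the bench as they stand.

Things in the scene. Friction and masses are not known exactly. Their poses are not given: they have to be found in the camera images.
- pump: blue hand pump bolted to the bench on a dark plate 230 x 130 x 12 mm. Origin: bench top, under the axis of the upright barrel (68 mm across, 115 mm tall, then a steel collar to 125). Its +x runs along the blue nose block, which ends in a brass collar 80 mm from the origin; z is up. At 68 mm on the -x side stands a clear grease reservoir, 58 mm across, 147 mm tall. Fixed, cannot be moved.
- plunger_top (a point): centre of the flat top of the pump's red round plunger knob (44 mm across, 16 mm thick), straight above the barrel; 175 mm above the bench at rest; goes down with the plunger
- plunger (a joint): travel of the red plunger (m): 0 at rest at the top (within 3 mm), 0.025 fully down on its stop; negative if pulled up above rest. Its spring brings it back up in under half a second when let go; pushing takes about 10 N at the bottom, up to 14 N with the pump's drag.
- pin_travel (a joint): how far the indicator pin is out (m): 0 in, 0.042 fully out. A ratchet drives it only while the plunger goes down: 7 mm a full stroke (the first up to 16), the last ends at 0.042. It stays out as the plunger comes up; let the plunger fully up between strokes. Short strokes move it little or not at all; once fully out, more strokes do nothing.
- indicator_pin: the indicator pin, an orange rod 12 mm across that comes out of the nose's brass collar along the pump's +x, 56 mm above the bench. Origin: centre of its outer end, 3 mm outside the collar when in, 45 mm when fully out. A green band 8 mm long at its root is wholly in sight only when it is fully out.
- grease_cartridge: spare grease cartridge, an upright brown tube with a yellow label and a grey end, 48 mm across, 150 mm tall. Origin: centre of its underside. Loose bystander, leave alone.
- glue_jar: amber jar with white label and grey lid, 60 mm across, 85 mm tall. Origin: centre of its underside. Loose bystander, leave alone.
- paint_tin: grey tin with orange label, 68 mm across, 105 mm tall. Origin: centre of its underside. Loose bystander, leave alone.
- spray_can: blue spray can with white cap, 56 mm across, 170 mm tall. Origin: centre of its underside. Loose bystander, leave alone.
- abrasive_box: cardboard box of abrasives, 110 x 70 x 45 mm. Origin: centre of its underside. Loose bystander, leave alone.
- spanner: steel spanner lying flat, 170 mm long. Origin: centre of its underside. Loose bystander, leave alone.

How it is judged:
By the outcome, as a careful person would: the job done as asked, in the order asked, and still so for the second after the job is handed in, with the robot touching nothing.
It also fails if it takes over 51 s, if anything falls off the work surface, if the arm or the gripper's body presses on something with over 40 N, if the wrist force passes 120 N, or if a joint passes its speed limit or range.

## Robot

A 6-joint arm with a two-finger parallel gripper is mounted at the origin on the work surface. World frame = base frame: x ahead of the robot, y to its left, z up, the work surface at z = 0. Lengths are in mm, angles in rad, forces in N, time in s.
With the tool pointing down it reaches from about 400 to 925 mm from the base axis. Payload 12.5 kg.
Tool frame: the origin (TCP) lies between the finger pads; the fingertips stand 19 mm ahead of it and the grasp point (between the pads) is the TCP (env.tips_ahead is the distance from the TCP to the fingertips, in mm); z points along the fingers, y is the line along which they close (so a half turn about z gives the same grasp; the last joint's range is limited). The gripper opens to 95 mm and grips with 3 to 60 N. Pads are 20 mm wide; open, the fingers measure 119 mm over their backs; the gripper's body (75 mm by 180 mm) begins 59 mm behind the grasp point.
Start: joints at [1.108, 0.491, 1.559, -0, 1.092, -0.106], TCP at [218.282, 585.66, 233.661] pointing down, gripper open.
Joint ranges: [-3.1, 3.1], [-0.84, 2.19], [0.05, 2.79], [-1.13, 4.28], [0.06, 2.93], [-2.69, 2.69]. Speed limits (rad/s): [2.22, 2.22, 2.79, 3.14, 3.14, 3.14].

## Interface

Orientations are given as [roll, pitch, yaw] about the fixed x, y, z axes, in that order (R = Rz(yaw) Ry(pitch) Rx(roll)).
In Python, from cell import env gives the robot as it stands.
- The arm moves only by the shell command python3 -m crank 'ROWS'. ROWS is JSON, a list of rows, each a list of 5 numbers: the shift along the tool's x, y, z in mm, then the turn about the tool's z in degrees, then the finger opening in mm, from 0 to 95.1. In form: [[dx, dy, dz, yaw, grip], ...]. A call has 1 to 10 rows; each row is the pose to reach, as a shift and turn from the pose commanded when the call began, along the tool's axes at that moment; what a row does not reach only later rows make up. A row lasts 1/12 s, in which the tool goes at most 41.7 mm and 7.16 degrees, less where a joint would pass 70% of its speed; a pose out of reach is approached as far as the arm can. A call with a gripper value outside its range is refused whole. The fingers move at their own pace and stop on an object; the grip force is fixed at half the most. Time passes only in rows, so rows that repeat a pose let the fingers close. It gives the time, the measured TCP pose, the force, the opening and the grip force at its end, in the units of the state.
- env.state(): the state, without advancing time (a new reading comes with each control period).
- env.read_camera(name): name is "scene" or "top" or "wrist"; returns a dict with "img" (480x640x3 uint8, blue, green, red), "K" (3x3 intrinsics, pixels), "pose" (4x4, takes a point from camera to world coordinates). Camera axes: x right, y down, z forward; pixel columns grow to the right and rows downward; lengths in mm; the calibration is good to about 2 mm. The wrist camera is an equidistant fisheye: a pixel r from the principal point sees the ray r / f radians off the axis. A picture is of the moment at which its call begins. There is no depth.
- env.job_done(): hands the job in; it is judged then, once.
The state is a dict: "t": time; "joints": joint angles; "qvel": joint speeds; "tau": joint torques, N m; "eef_pos": TCP position; "tcp_rot": TCP orientation; "ft_force": force on the tool from outside, world axes, zero at the start; "moment": the same for the moment, N m; "opening": opening from 0.0 (shut) to 1.0 (fully open); "grip_force": force on a finger pad.
Only numpy, scipy, OpenCV 4.12 (cv2) and the standard library are available. Lean on these libraries where they do the work, as an engineer would, in place of code of your own. Each camera call takes 0.05 s, during which the arm holds its last target. There are 200 camera calls.

## Working session

There is one attempt and no reset: what is moved stays moved. The work goes in short steps, Python scripts to look and compute and a shell command to move; the robot and the scene stay as the last step left them, time stands still between calls to the robot, and variables do not carry over. Pictures are saved under pics/ and viewed, at most 10 in all, crops included, and the job is handed in when it is done.

```bash
mkdir -p pics
python3 - <<'E'
from cell import env
import cv2,numpy as np
s=env.state();print({k:np.round(v,3).tolist() for k,v in s.items()})
for n in("scene","top"):
    c=env.read_camera(n);cv2.imwrite(f"pics/{n}0.png",c["img"]);np.savez(f"{n}0.npz",**c)
    print(n,c["K"].tolist(),np.round(c["pose"],3).tolist())
E
```

```text
{'t': 0.0, 'joints': [1.108, 0.492, 1.56, -0.0, 1.092, -0.106], 'qvel': [-0.001, 0.001, 0.0, 0.001, -0.0, 0.0], 'tau': [-0.001, -61.265, -25.82, 0.069, 0.048, -0.0], 'eef_pos': [218.147, 585.422, 233.044], 'tcp_rot': [-3.14, -0.0, 2.785], 'ft_force': [-0.901, 1.29, 0.334], 'moment': [-0.012, 0.028, -0.036], 'grip_force': 0.0, 'opening': 1.0}
scene [[455.4110372882073, 0.0, 328.3728890557294], [0.0, 455.4110372882073, 241.06256749244565], [0.0, 0.0, 1.0]] [[-0.824, 0.447, -0.348, 867.395], [0.567, 0.648, -0.509, 483.707], [-0.002, -0.616, -0.787, 854.572], [0.0, 0.0, 0.0, 1.0]]
top [[491.2301758290695, 0.0, 326.3809565408327], [0.0, 491.2301758290695, 237.48107593194152], [0.0, 0.0, 1.0]] [[-0.029, -0.992, 0.125, 391.584], [-1.0, 0.029, 0.001, 13.8], [-0.004, -0.125, -0.992, 1362.946], [0.0, 0.0, 0.0, 1.0]]
```

View pics/scene0.png

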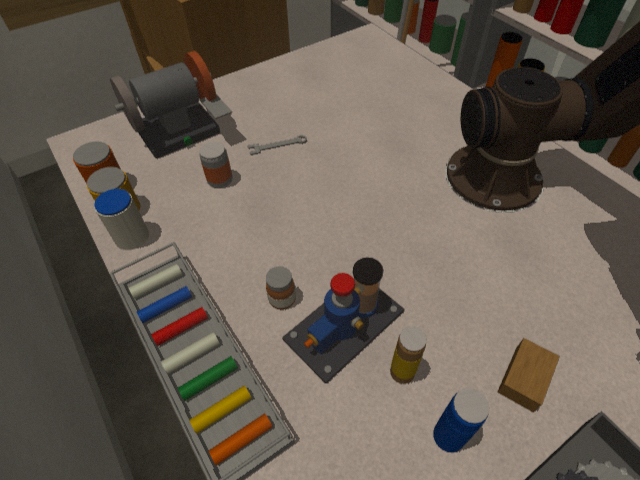

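View pics/top0.png

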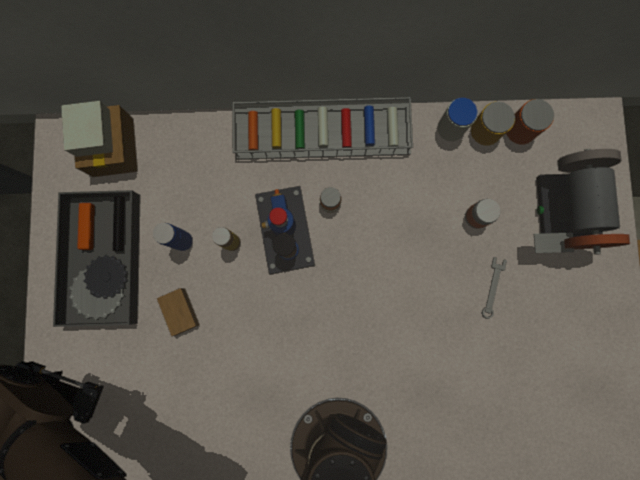

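The scene view shows the pump with its red knob at about (343,284), the nose at the lower left (310,343) and the reservoir top at (368,270). In the top view the knob is at (278,216), the nose points up, and the reservoir is at (285,243). The arm is far to the left.

```bash
cat > h.py <<'E'
import cv2,numpy as np
def red(c,box):
    hsv=cv2.cvtColor(c["img"],cv2.COLOR_BGR2HSV)
    m=(((hsv[...,0]<5)|(hsv[...,0]>174))&(hsv[...,1]>170)&(hsv[...,2]>70)).astype(np.uint8)
    k=np.zeros_like(m);x,y,w,h=box;k[y:y+h,x:x+w]=m[y:y+h,x:x+w]
    n,l,st,ce=cv2.connectedComponentsWithStats(k);i=1+np.argmax(st[1:,4])
    return ce[i],st[i]
def ray(c,p):
    d=c["pose"][:3,:3]@np.linalg.inv(c["K"])@[p[0],p[1],1];return c["pose"][:3,3],d/np.linalg.norm(d)
def plane(c,p,z):
    o,d=ray(c,p);return o+d*(z-o[2])/d[2]
E
python3 - <<'E'
from h import *
for n,b in(("scene",(320,260,50,50)),("top",(260,200,40,35))):
    c=dict(np.load(n+"0.npz"));p,st=red(c,b);print(n,p,st,plane(c,p,175),plane(c,p,167))
    i=c["img"];x,y=(b[0]-60,b[1]-50)
    cv2.imwrite(f"pics/{n}c.png",cv2.resize(i[y:y+150,x:x+190],None,fx=4,fy=4,interpolation=2))
c=dict(np.load("top0.npz"))
print("top reservoir",plane(c,(285,243),147))
from cell import env
R=cv2.Rodrigues
from scipy.spatial.transform import Rotation as Ro
print(np.round(Ro.from_euler("xyz",env.state()["tcp_rot"]).as_matrix(),3))
E
```

```text
scene [342.14903846 283.94711538] [331 273  24  23 416] [601.60411136 137.43576124 175.        ] [598.4751851  133.35942013 167.        ]
top [277.63551402 215.77570093] [270 208  16  17 214] [598.96958433 132.54935666 175.        ] [600.3661838  133.34905379 167.        ]
top reservoir [534.53571606 118.13762722 147.        ]
[[-0.937  0.349 -0.   ]
 [ 0.349  0.937 -0.001]
 [ 0.    -0.001 -1.   ]]
```

View pics/scenec.png

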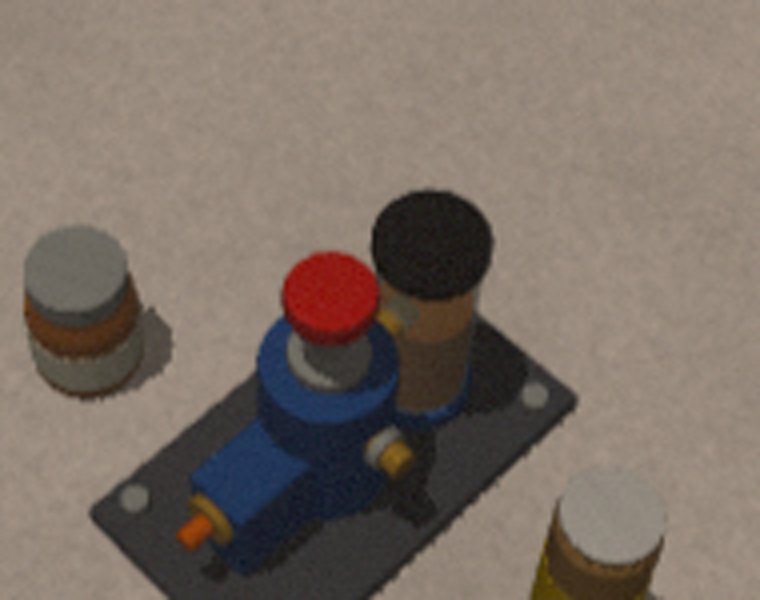

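The knob top is at about (600, 134, 175). In tool axes that is a shift of (-515, -290), and the fingertips at z=214 pass over everything on the way. I'm going there with the fingers shut.

```bash
python3 -m crank '[[-15,-8,0,0,0],[-45,-25,0,0,0],[-80,-45,0,0,0],[-115,-65,0,0,0],[-150,-84,0,0,0],[-185,-104,0,0,0],[-220,-124,0,0,0],[-255,-144,0,0,0],[-290,-163,0,0,0],[-325,-183,0,0,0]]'; python3 -m crank '[[-35,-20,0,0,0],[-70,-40,0,0,0],[-105,-60,0,0,0],[-135,-77,0,0,0],[-160,-91,0,0,0],[-178,-101,0,0,0],[-187,-105,0,0,0],[-190,-107,0,0,0],[-190,-107,0,0,0]]'
python3 - <<'E'
from cell import env
import cv2,numpy as np
for n in("scene","wrist"):
    c=env.read_camera(n);cv2.imwrite(f"pics/{n}1.png",c["img"]);np.savez(f"{n}1.npz",**c)
i=np.load("scene1.npz")["img"]
cv2.imwrite("pics/scene1c.png",cv2.resize(i[180:380,230:450],None,fx=3,fy=3,interpolation=2))
s=env.state();print(s["t"],s["eef_pos"],s["tcp_rot"],s["ft_force"],s["opening"])
E
```

```text
t: 0.93
eef_pos: [459.8, 299.0, 233.5]
tcp_rot: [-3.142, -0.0, 2.785]
ft_force: [1.4, 0.9, -0.3]
opening: 0.36
grip_force: 0.0
t: 1.68
eef_pos: [599.4, 134.0, 233.3]
tcp_rot: [-3.141, -0.001, 2.784]
ft_force: [-0.3, 0.7, 0.8]
opening: 0.006
grip_force: 0.0
1.7833 [598.83513944 134.99209026 233.59046018] [ 3.14156083e+00 -4.88698116e-04  2.78564153e+00] [0.05668039 0.2968289  0.03443502] 0.005752007924991208
```

View pics/scene1c.png

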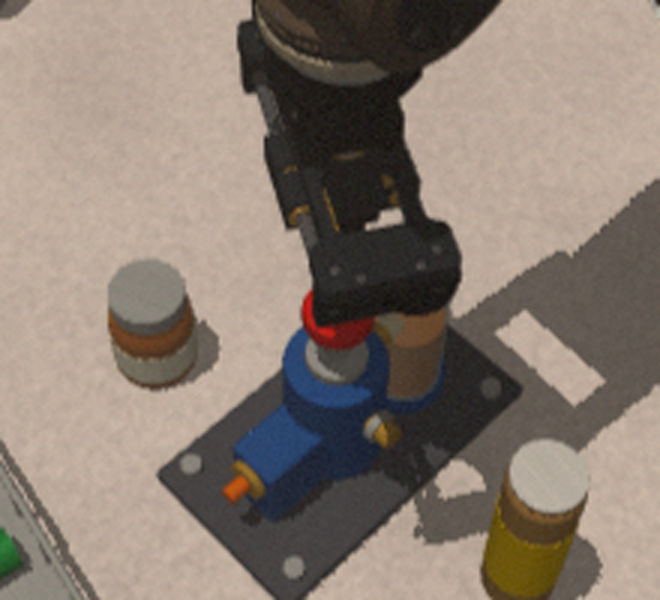

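View pics/wrist1.png

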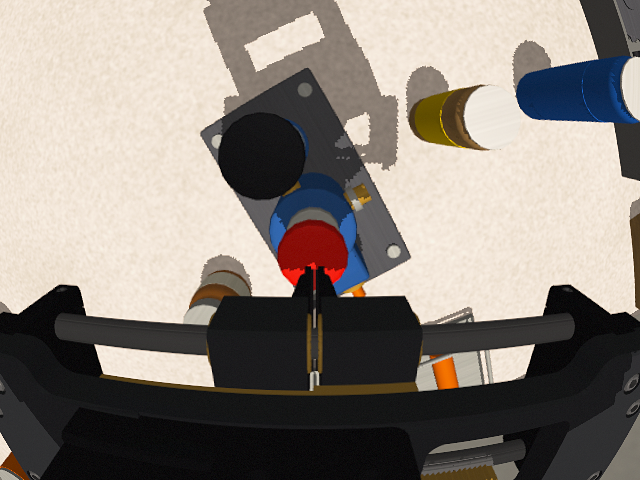

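The fingertips are closed and centred on the red knob: in the wrist view the tips are at (313,268) and the knob at (313,255). The orange pin is still in. Contact should come at dz≈39 and the stop at dz≈64, so I'm pressing in small steps.

```bash
python3 -m crank '[[0,0,15,0,0],[0,0,33,0,0],[0,0,37,0,0],[0,0,41,0,0],[0,0,45,0,0],[0,0,45,0,0]]'; python3 -m crank '[[0,0,5,0,0],[0,0,10,0,0],[0,0,15,0,0],[0,0,17,0,0],[0,0,17,0,0]]';python3 -m crank '[[0,0,1,0,0],[0,0,2,0,0],[0,0,2,0,0],[0,0,2,0,0]]'
```

```text
t: 2.28
eef_pos: [599.3, 134.7, 188.9]
tcp_rot: [3.141, -0.0, 2.785]
ft_force: [-1.3, 1.7, 2.8]
opening: 0.004
grip_force: 1.2
t: 2.7
eef_pos: [599.8, 134.5, 172.7]
tcp_rot: [3.14, 0.001, 2.785]
ft_force: [-3.6, 2.2, 8.5]
opening: 0.006
grip_force: 4.5
t: 3.03
eef_pos: [599.8, 134.5, 171.3]
tcp_rot: [3.14, 0.001, 2.785]
ft_force: [-3.8, 2.0, 11.6]
opening: 0.003
grip_force: 5.0
```

```bash
python3 -m crank '[[0,0,1,0,0],[0,0,2,0,0],[0,0,3,0,0],[0,0,3,0,0]]';python3 -m crank '[[0,0,1,0,0],[0,0,2,0,0],[0,0,2,0,0]]'
```

```text
t: 3.37
eef_pos: [599.8, 134.5, 169.2]
tcp_rot: [3.14, 0.002, 2.785]
ft_force: [-6.4, 1.1, 17.7]
opening: 0.005
grip_force: 9.3
t: 3.62
eef_pos: [599.9, 134.5, 169.0]
tcp_rot: [3.139, 0.003, 2.785]
ft_force: [-13.6, 1.2, 34.4]
opening: 0.007
grip_force: 17.4
```

The stop is at TCP z≈169 with the command at about 68 mm, and the force jumped there. Now I'm coming up well clear, waiting for the spring, then looking.

```bash
python3 -m crank '[[0,0,-12,0,0],[0,0,-26,0,0],[0,0,-39,0,0],[0,0,-39,0,0],[0,0,-39,0,0],[0,0,-39,0,0],[0,0,-39,0,0],[0,0,-39,0,0]]'
python3 - <<'E'
from cell import env
import cv2
i=env.read_camera("scene")["img"]
cv2.imwrite("pics/s2.png",cv2.resize(i[240:360,270:400],None,fx=5,fy=5,interpolation=2))
E
```

```text
t: 4.28
eef_pos: [599.4, 134.0, 202.8]
tcp_rot: [-3.141, -0.001, 2.785]
ft_force: [0.1, 0.2, -0.1]
opening: 0.005
grip_force: 0.0
```

View pics/s2.png

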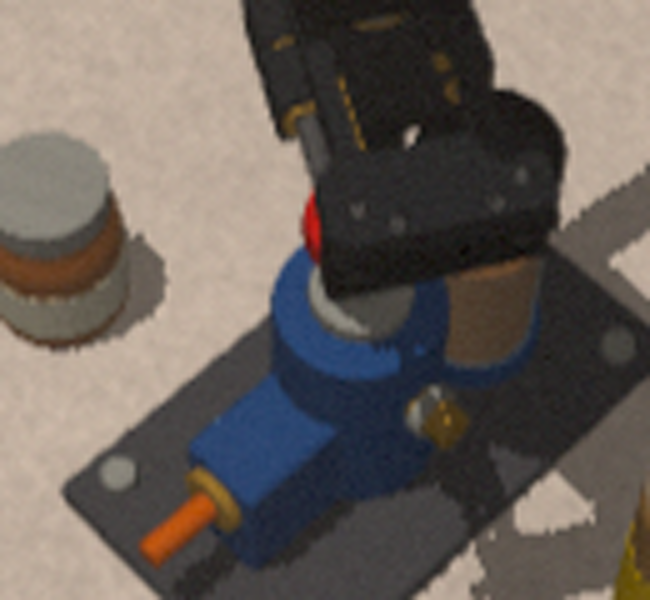

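The first stroke worked: the pin is well out, with its tip at (155,550) in the crop, and the knob is back up. Repeating, with the force checked at the bottom each time.

```bash
python3 -m crank '[[0,0,10,0,0],[0,0,19,0,0],[0,0,28,0,0],[0,0,36,0,0],[0,0,38.5,0,0],[0,0,38.5,0,0],[0,0,38.5,0,0]]' | grep -E 'pos|force'
python3 -m crank '[[0,0,-12,0,0],[0,0,-26,0,0],[0,0,-38.5,0,0],[0,0,-38.5,0,0],[0,0,-38.5,0,0],[0,0,-38.5,0,0],[0,0,-38.5,0,0],[0,0,-38.5,0,0],[0,0,-38.5,0,0]]' | grep -E 'pos|force'
python3 -m crank '[[0,0,10,0,0],[0,0,19,0,0],[0,0,28,0,0],[0,0,36,0,0],[0,0,38.5,0,0],[0,0,38.5,0,0],[0,0,38.5,0,0]]' | grep -E 'pos|force'
python3 -m crank '[[0,0,-12,0,0],[0,0,-26,0,0],[0,0,-38.5,0,0],[0,0,-38.5,0,0],[0,0,-38.5,0,0],[0,0,-38.5,0,0],[0,0,-38.5,0,0],[0,0,-38.5,0,0],[0,0,-38.5,0,0]]' | grep -E 'pos|force|t:'
python3 - <<'E'
from cell import env
import cv2
i=env.read_camera("scene")["img"]
cv2.imwrite("pics/s3.png",cv2.resize(i[260:380,270:400],None,fx=5,fy=5,interpolation=2))
E
```

```text
eef_pos: [600.2, 134.1, 169.0]
ft_force: [-11.4, -2.7, 43.7]
grip_force: 21.6
eef_pos: [599.4, 134.0, 202.9]
ft_force: [0.3, -0.6, -0.3]
grip_force: 0.0
eef_pos: [600.2, 134.2, 169.0]
ft_force: [-11.6, -1.1, 42.9]
grip_force: 21.2
t: 7.0
eef_pos: [599.4, 134.0, 202.9]
tcp_rot: [-3.141, -0.001, 2.785]
ft_force: [-0.7, -0.0, -0.6]
grip_force: 0.0
```

View pics/s3.png

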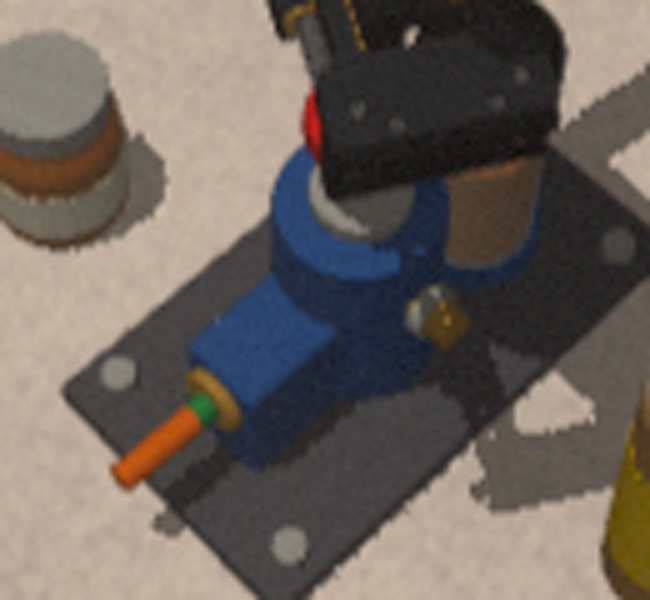

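The green band has started to show at the nose at (205,405), with the pin tip at (125,475). Two more strokes; extra ones do no harm. Each will be slightly softer at the stop.

```bash
python3 -m crank '[[0,0,10,0,0],[0,0,19,0,0],[0,0,28,0,0],[0,0,35,0,0],[0,0,37.5,0,0],[0,0,37.5,0,0],[0,0,37.5,0,0]]' | grep -E 'pos|force'
python3 -m crank '[[0,0,-12,0,0],[0,0,-26,0,0],[0,0,-37.5,0,0],[0,0,-37.5,0,0],[0,0,-37.5,0,0],[0,0,-37.5,0,0],[0,0,-37.5,0,0],[0,0,-37.5,0,0],[0,0,-37.5,0,0]]' | grep -E 'pos|force'
python3 -m crank '[[0,0,10,0,0],[0,0,19,0,0],[0,0,28,0,0],[0,0,35,0,0],[0,0,37.5,0,0],[0,0,37.5,0,0],[0,0,37.5,0,0]]' | grep -E 'pos|force'
python3 -m crank '[[0,0,-12,0,0],[0,0,-26,0,0],[0,0,-37.5,0,0],[0,0,-37.5,0,0],[0,0,-37.5,0,0],[0,0,-37.5,0,0],[0,0,-37.5,0,0],[0,0,-37.5,0,0],[0,0,-37.5,0,0]]' | grep -E 'pos|force|t:'
python3 - <<'E'
from cell import env
import cv2
i=env.read_camera("scene")["img"]
cv2.imwrite("pics/s4.png",cv2.resize(i[260:380,270:400],None,fx=5,fy=5,interpolation=2))
E
```

```text
eef_pos: [600.2, 134.2, 169.1]
ft_force: [-7.9, 0.1, 33.7]
grip_force: 17.0
eef_pos: [599.4, 134.0, 203.0]
ft_force: [-0.5, -0.1, 0.0]
grip_force: 0.0
eef_pos: [600.2, 134.2, 169.0]
ft_force: [-8.6, -1.0, 34.4]
grip_force: 17.1
t: 9.72
eef_pos: [599.4, 134.0, 203.0]
tcp_rot: [-3.141, -0.001, 2.785]
ft_force: [-0.1, -0.8, -0.1]
grip_force: 0.0
```

View pics/s4.png

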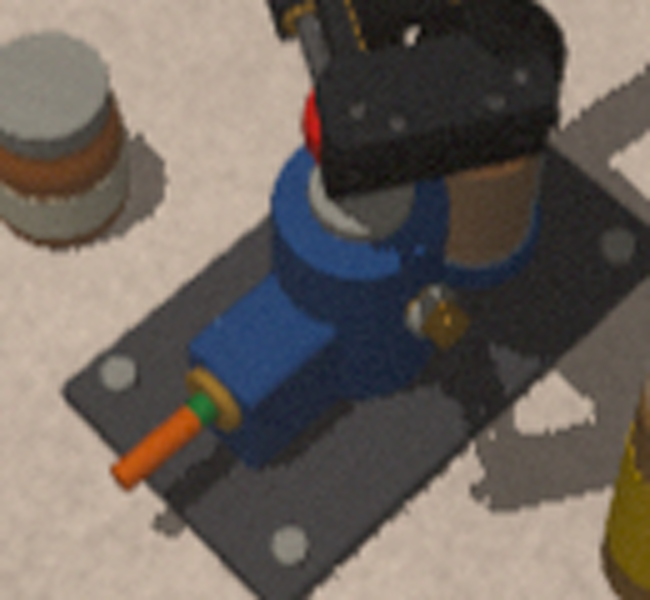

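The pin looks the same as before the last two strokes, which suggests it is fully out. I'm measuring to confirm: the tip should be 45 mm from the collar, and the band 8 mm long.

Run:
```python
from h import *
from cell import env
c=env.read_camera("scene");c0=dict(np.load("scene0.npz"))
hsv=cv2.cvtColor(c["img"],cv2.COLOR_BGR2HSV)
def P(n,c,p): q=plane(c,p,56);print(n,np.round(q,1));return q
f=lambda x,y:(270+x/5-.4,260+y/5-.4)
tip=P("tip",c,f(125,474));col=P("collar",c,f(214,399));g=P("green/orange",c,f(196,414))
print(np.linalg.norm(tip-col),np.linalg.norm(g-col),np.linalg.norm(tip-g),np.linalg.norm((tip-[600,134,56])[:2]))
# coloured pixels along the pin line, projected as distance from plunger axis along tip direction
o=np.array([600,134,56.]);u=(tip-o)/np.linalg.norm(tip-o);print("dir",u)
box=np.zeros(hsv.shape[:2],bool);box[330:360,288:316]=1
for n,lo,hi in(("orange",4,17),("green",45,85)):
    m=box&(hsv[...,0]>=lo)&(hsv[...,0]<=hi)&(hsv[...,1]>130)&(hsv[...,2]>50)
    y,x=np.nonzero(m);d=np.array([(plane(c,(a,b),60)-o)@u for a,b in zip(x,y)])
    print(n,len(d),d.size and np.percentile(d,[0,5,50,95,100]).round(1))
i=c0["img"][300:360,280:330]
tip0=(270-10+197/4,260-50+532/4);P("old tip",c0,(260+193/4,210+534/4))
t=env.read_camera("top");np.savez("top4.npz",**t)
cv2.imwrite("pics/t4.png",cv2.resize(t["img"][170:250,240:320],None,fx=7,fy=7,interpolation=2))
```

```text
tip [718.4 152.8  56. ]
collar [674.4 146.3  56. ]
green/orange [683.5 147.6  56. ]
44.48452200004369 9.108144211263006 35.37656315249376 119.9251345594294
dir [9.87595871e-01 1.57017180e-01 9.47981740e-16]
orange 125 [ 87.6  89.  105.3 122.5 123.9]
green 18 [79.4 79.4 82.2 84.9 84.9]
old tip [685.5 148.9  56. ]
```

The pin tip is about 45 mm from the collar and about 8 mm of green shows. Two further full strokes changed nothing, so it is fully out. Moving clear: up, then back the way I came.

```bash
python3 -m crank '[[0,0,-15,0,0],[0,0,-40,0,0],[0,0,-60,0,0],[20,12,-70,0,0],[50,28,-70,0,0],[85,48,-70,0,0],[120,68,-70,0,0],[150,85,-70,0,0],[170,96,-70,0,0],[180,102,-70,0,0]]' | grep -E 'pos|force'
python3 -m crank '[[0,0,0,0,0],[0,0,0,0,0],[0,0,0,0,0],[0,0,0,0,0]]'
python3 - <<'E'
from h import *
from cell import env
c=env.read_camera("scene");t=env.read_camera("top")
for c_,b in((c,(320,260,50,50)),(t,(260,200,40,35))): p,st=red(c_,b);print(p,st)
a=cv2.resize(c["img"],(400,300));k=cv2.resize(c["img"][260:380,270:430],(400,300),interpolation=2)
b=cv2.resize(t["img"],(400,300))
cv2.imwrite("pics/end.png",np.vstack([np.hstack([a,b]),np.hstack([k,cv2.resize(t["img"][160:280,220:380],(400,300))])]))
E
```

```text
eef_pos: [464.6, 294.3, 273.9]
ft_force: [0.2, -0.6, 0.5]
grip_force: 0.0
t: 11.03
eef_pos: [467.4, 291.6, 273.5]
tcp_rot: [-3.142, 0.0, 2.783]
ft_force: [-0.9, -0.9, -0.5]
opening: 0.007
grip_force: 0.0
[342.21311475 284.30444965] [331 274  24  22 427]
[277.60952381 215.93809524] [270 208  16  17 210]
```

View pics/end.png

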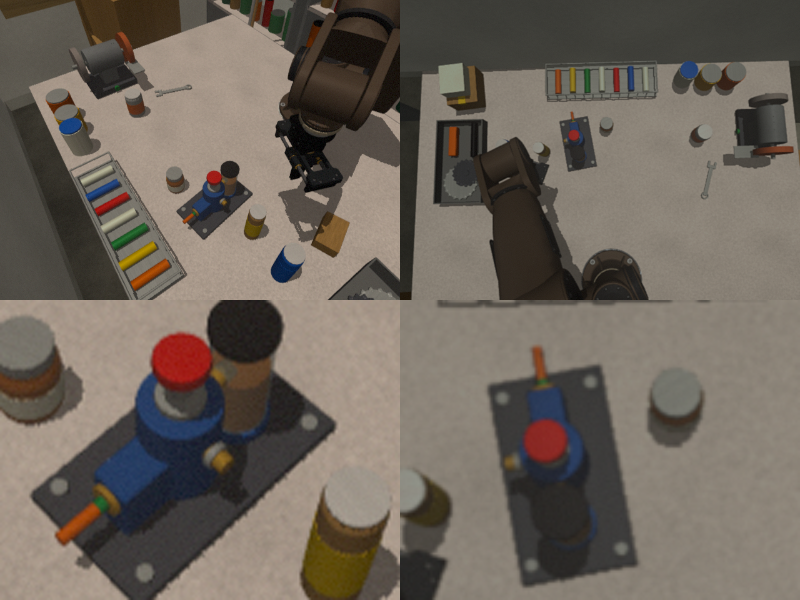

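The plunger is back at its rest pixel, (342,284) in the scene view as at the start. The pin is out with its green band showing, the loose things haven't moved, and the arm is clear.

```bash
python3 -c "from cell import env;print(env.job_done())"
```

```text
the job is handed in; nothing more can be done
None
```

The lubricator is primed: after five full strokes the pin is about 45 mm out with its whole green band showing, the plunger is up, the arm is clear, and the job was handed in at about 11 s.

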